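# Park the potter's wheel speed lever

## Task

The potter's wheel is switched off, but its red-knobbed speed lever was left part-way up. With closed fingers, push the lever along its L-shaped slot all the way to the stop end (the end at the machine's front, nearest the robot), then push it sideways towards the wheel into the red-edged parking notch until it is fully home, so the wheel cannot start by itself. Push gently without forcing it or taking the lever between the fingers, leave the vase on the wheel and everything else where it stands, and finish with the hand clear.

Things in the scene. Friction and masses are not known exactly. Their poses are not given: they have to be found in the camera images.
- wheel: Bench-top potter's wheel, fixed: teal housing 400 (x) x 460 (y) x 130 mm high; origin on the table under its centre; its x points from the front panel (robot side) to the back, y to its left, z up. In this frame, mm: wheel axis at (30, 50); round it a cream splash pan of radius 162, rim 164 high, and a green bat of radius 115, top 177 high; gate plate of the lever at (-50, -175).
- gate: Aluminium gate plate on the deck's right, 130 (x) x 90 (y) mm, axes as the wheel's; origin at its centre, 130 mm above the table, plate top 3 mm higher. L-shaped slot, mm in this frame: long leg along x, 15 wide, y = 0, x from -41.5 (stop end, front) to 41.5; parking notch, edged red, 16 wide (x from -41.5 to -25.5), from the stop end along +y (towards the wheel) to y = 36.
- knob (a point): Centre of the red ball knob, 32 mm in diameter, on top of the lever, 175 mm up the rod from the pivot, which lies 110 mm below the gate plate's origin. In the gate's frame, mm: lever upright (0, 0, 65); at the stop end (-53, 0, 57); parked, fully home (-52, 44, 51). The bare rod below leaves a fingertip 30 mm or more of room between the knob's underside and the plate.
- neck (a point): Point on the lever's steel rod (10 mm thick), 35 mm below the knob's centre along the rod. The slot's edges hold the rod: it can leave the long leg only when within about 3 mm of the stop end.
- lever_speed (a joint): Fore-and-aft tilt of the lever, rad: 0 upright in the middle of the long leg, positive tilts to the back (+x of the wheel, faster), about -0.31 against the stop end; it starts between -0.02 and 0.27. Friction holds it where it is left; moving it takes about 2 N at the knob and there is no spring.
- lever_side (a joint): Sideways tilt of the lever, rad: 0 in the long leg (some 0.02 of play), positive towards the wheel (+y of the wheel), about 0.255 against the end of the parking notch. Friction holds it; about 2 N at the knob, no spring.
- slot_corner (a point): Centre line of the slot's corner, where long leg and parking notch meet, at the plate's top; (-33.5, 0, 3) mm in the gate's frame.
- notch_end (a point): Closed end of the parking notch, at the plate's top; (-33.5, 36, 3) mm in the gate's frame.
- vase: Brown leather-hard vase with incised triangles, 150 mm high, 116 mm across the belly, standing loose on the wheel's green bat within 10 mm of its centre; origin at the centre of its foot. Must not be disturbed.
- rib: Flat wooden throwing rib, 92 x 40 x 6 mm, lying loose on the housing's deck behind the gate plate; origin under its middle. Leave alone.
- water_bowl: Blue ceramic bowl, 144 mm across, 58 mm high, loose on the table; origin under its centre. Leave alone.
- cup: Bisque-pink clay cup, 76 mm across, 85 mm high, loose on the table; origin under its centre. Leave alone.
- slip_bottle: Cream bottle with a red cap, 56 mm across, 150 mm high, loose on the table; origin under its centre. Leave alone.
- loop_tool: Trimming tool with wooden handle and steel loop, 165 mm long, lying loose on the table along its own x; origin on the table near its middle. Leave alone.
- small_pot: Small open terracotta pot, 84 mm across, 64 mm high, loose on the table; origin under its centre. Leave alone.
Not all that is in view belongs to the job. Leave any pink look-alike of the vase alone.

How it is judged:
By the outcome, as a careful person would: the job done as asked, in the order asked, and still so for the second after the job is handed in, with the robot touching nothing.
It also fails if it takes over 48 s, if anything falls off the work surface, if the arm or the gripper's body presses on something with over 40 N, if the wrist force passes 120 N, or if a joint passes its speed limit or range.

## Robot

A 7-joint arm with a two-finger parallel gripper is mounted at the origin on the work surface. World frame = base frame: x ahead of the robot, y to its left, z up, the work surface at z = 0. Lengths are in m, angles in rad, forces in N, time in s.
With the tool pointing down it reaches from about 0.425 to 0.875 m from the base axis. Payload 4.7 kg.
Tool frame: the origin (TCP) lies midway between the tips of the shut fingers; the grasp point (between the pads) lies 19 mm behind it; z points along the fingers, y is the line along which they close (so a half turn about z gives the same grasp; the last joint's range is limited). The gripper opens to 85 mm and grips with 20 to 120 N. Pads are 22 mm wide; open, the fingers measure 114 mm over their backs; the gripper's body (76 mm by 85 mm) begins 54 mm behind the grasp point. The pads swing forward as they close: fully open they stand 13 mm farther back than shut.
Start: joints at [1.238, 0.321, -0.07, 1.45, 0.023, 1.371, -0.057], TCP at [0.221, -0.611, 0.231] pointing down, gripper open.
Joint ranges: [-2.86, 2.86], [-0.3, 2.09], [-1.38, 1.24], [0.06, 2.45], [-1.56, 4.7], [0.09, 2.05], [-2.69, 2.69]. Speed limits (rad/s): [2.57, 2.57, 3.14, 3.14, 3.14, 3.14, 3.14].

## Interface

Orientations are given as a unit quaternion [x, y, z, w].
In Python, from cell import ctrl gives the robot as it stands.
- The arm moves only by the tool drive_tool, never from a script. Its argument "plan" is a list of rows, each a list of 7 numbers: the finger opening in cm, from 0 to 8.54, then the shift along the world's x, y, z in cm, then the turn, a rotation vector about the world's x, y, z in degrees. A call has 1 to 5 rows; each row is the pose to reach, as a shift and turn from the pose commanded when the call began; what a row does not reach only later rows make up. A row lasts 1/8 s, in which the tool goes at most 62.5 mm and 10.7 degrees, less where a joint would pass 70% of its speed; a pose out of reach is approached as far as the arm can. A call with a gripper value outside its range is refused whole. The fingers move at their own pace and stop on an object; the grip force is fixed at half the most. Time passes only in rows, so rows that repeat a pose let the fingers close. It gives the time, the measured TCP pose, the force, the opening and the grip force at its end, in the units of the state.
- ctrl.observe(): the state, without advancing time (a new reading comes with each control period).
- ctrl.capture(name): name is "side" or "top"; returns a dict with "color" (420x560x3 uint8, red, green, blue), "fx", "fy", "cx", "cy" (pixels), "eye" and "rotation" of the camera in the world. Camera axes: x right, y down, z forward; pixel columns grow to the right and rows downward; lengths in m; the calibration is good to about 2 mm. A picture is of the moment at which its call begins. There is no depth.
- ctrl.job_done(): hands the job in; it is judged then, once.
The state is a dict: "time": time; "q": joint angles; "joint_velocities": joint speeds; "effort": joint torques, N m; "position": TCP position; "tool_rot": TCP orientation; "contact_force": force on the tool from outside, world axes, zero at the start; "ft_torque": the same for the moment, N m; "width": finger opening in m; "grasp_force": force on a finger pad.
Only numpy, scipy, OpenCV 4.12 (cv2) and the standard library are available. Lean on these libraries where they do the work, as an engineer would, in place of code of your own. Each camera call takes 0.05 s, during which the arm holds its last target. There are 200 camera calls.

## Working session

There is one attempt and no reset: what is moved stays moved. The work goes in short steps, Python scripts to look and compute and a tool call to move; the robot and the scene stay as the last step left them, time stands still between calls to the robot, and variables do not carry over. Pictures are saved under pics/ and viewed, at most 10 in all, crops included, and the job is handed in when it is done.

Besides the shell and the picture viewer there is one more tool, called as a command line: name --pt "numbers of a row" for each row, then --argument value for the rest. drive_tool: Moves the arm, as the interface text tells. Its arguments: {"type":"object","properties":{"plan":{"type":"array","items":{"type":"array","items":{"type":"number"}}}},"required":["plan"]}

```bash
mkdir -p pics; cat > h.py <<'E'
import numpy as np, cv2
from cell import ctrl
def cap(n,fn=None):
    c=ctrl.capture(n)
    if fn: cv2.imwrite('pics/'+fn,c['color'][:,:,::-1])
    return c
def ray(c,u,v):
    d=np.array(c['rotation'])@np.array([(u-c['cx'])/c['fx'],(v-c['cy'])/c['fy'],1]);return np.array(c['eye']),d/np.linalg.norm(d)
def plane(c,u,v,z):
    e,d=ray(c,u,v);return e+d*(z-e[2])/d[2]
def proj(c,p):
    q=np.array(c['rotation']).T@(np.array(p)-c['eye']);return q[0]/q[2]*c['fx']+c['cx'],q[1]/q[2]*c['fy']+c['cy']
def tri(a,pa,b,pb):
    e1,d1=ray(a,*pa);e2,d2=ray(b,*pb)
    s=np.linalg.lstsq(np.c_[d1,-d2],e2-e1,rcond=None)[0]
    x,y=e1+s[0]*d1,e2+s[1]*d2;return (x+y)/2,np.linalg.norm(x-y)
def reds(c):
    h=cv2.cvtColor(c['color'],cv2.COLOR_RGB2HSV)
    m=(((h[...,0]<6)|(h[...,0]>174))&(h[...,1]>150)&(h[...,2]>70)).astype('uint8')
    n,l,s,ce=cv2.connectedComponentsWithStats(m)
    return [(s[i].tolist(),ce[i].round(1).tolist()) for i in range(1,n) if s[i,4]>12]
E
python3 - <<'E'
from h import *
a=cap('side','s0.png');b=cap('top','t0.png')
for c in(a,b):print(c['eye'],c['fx'],np.round(c['rotation'],3).tolist());print(*reds(c),sep='\n')
s=ctrl.observe();print(s['position'],s['tool_rot'],s['time'])
E
```

```text
[ 0.45249075 -1.28059727  1.2372317 ] 545.5852463252676 [0.904, -0.021, 0.02, -0.426]
([291, 193, 9, 10, 70], [295.0, 197.4])
([256, 355, 11, 12, 106], [261.2, 360.1])
[0.49957503 0.00774196 1.24128001] 406.2678719514733 [0.709, -0.705, 0.023, -0.025]
([265, 189, 11, 12, 92], [269.9, 194.3])
([472, 237, 10, 9, 71], [476.7, 241.2])
[ 0.22073096 -0.61086457  0.23035523] [ 9.85001723e-01  1.72542427e-01 -1.88398381e-04 -8.24768209e-04] 0.1
```

View pics/s0.png

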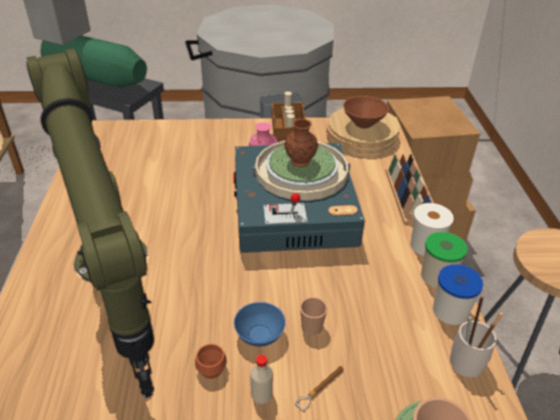

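View pics/t0.png

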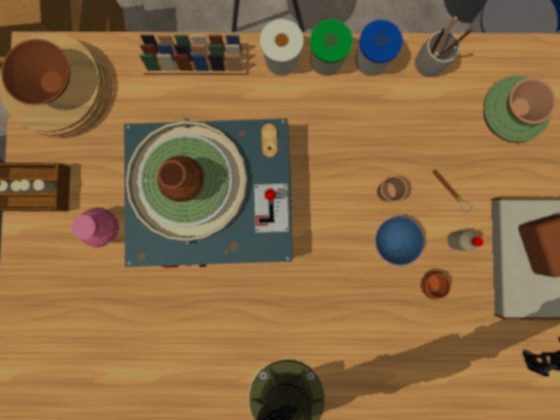

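Side view: the red knob is at (295,197) on the white gate plate, and the rib is at (343,210). The red bottle cap is at (261,360), and there is a red spot on the front panel at about (236,178).
Top view: the knob is at (270,194), and the plate spans about (254–290, 183–233) with the red-edged notch at about (262,219). The bottle cap is at (477,241), and the red panel button is at about (170,266).
I choose the knob above the gate plate at top (270,194) / side (295,197), and will check it in one crop.

```bash
sed -i 's/^from cell/from scipy.spatial.transform import Rotation as R\nfrom cell/; s/np.array(c\[.rotation.\])/R.from_quat(c["rotation"]).as_matrix()/' h.py
python3 - <<'E'
from h import *
a=cap('side');b=cap('top')
k,e=tri(a,(294.7,197.2),b,(269.7,194.2));print('knob',k,e)
h=cv2.cvtColor(b['color'],cv2.COLOR_RGB2HSV)
# gate plate: bright low-saturation
roi=np.zeros(h.shape[:2],'uint8');roi[175:245,246:300]=1
m=((h[...,1]<50)&(h[...,2]>130)).astype('uint8')*roi
cs=max(cv2.findContours(m,0,2)[0],key=cv2.contourArea);r=cv2.minAreaRect(cv2.convexHull(cs));bx=cv2.boxPoints(r);print(r)
P=np.array([plane(b,*p,0.133)for p in bx]);print('plate',P.round(4).tolist(),P.mean(0))
for i in range(4):
  d=P[(i+1)%4]-P[i];print(np.linalg.norm(d),np.degrees(np.arctan2(d[1],d[0])))
# housing: teal
t=((h[...,0]>85)&(h[...,0]<112)&(h[...,1]>60)&(h[...,2]<140)).astype('uint8');t[:100]=0;t[290:]=0;t[:,:110]=0;t[:,310:]=0
cs=max(cv2.findContours(t,0,2)[0],key=cv2.contourArea);r=cv2.minAreaRect(cs);bx=cv2.boxPoints(r)
P=np.array([plane(b,*p,0.13)for p in bx]);print('housing',P.round(3).tolist(),P.mean(0))
for i in range(4):
  d=P[(i+1)%4]-P[i];print(np.linalg.norm(d),np.degrees(np.arctan2(d[1],d[0])))
c1=cv2.resize(b['color'][170:250,230:310],(480,480),interpolation=2);c2=cv2.resize(a['color'][175:235,250:310],(480,480)[:2],interpolation=2)
cv2.imwrite('pics/c1.png',np.hstack([c1,c2])[:,:,::-1][:, :960] if 0 else cv2.resize(np.hstack([c1,c2]),(800,400))[:,:,::-1])
E
```

```text
knob [0.58869184 0.04705081 0.19185433] 0.0016837843111616381
((271.5, 214.0), (31.0, 34.0), 0.0)
plate [[0.4939, 0.0857, 0.133], [0.5867, 0.0867, 0.133], [0.5871, 0.0018, 0.133], [0.4944, 0.0014, 0.133]] [0.54051997 0.0438969  0.133     ]
0.0928096517415214 0.5769404433205292
0.08483807057309137 -89.69721513668685
0.0927904126269131 -179.717686000533
0.08436083517048562 90.31513401942418
housing [[0.798, 0.228, 0.13], [0.799, -0.005, 0.13], [0.416, -0.007, 0.13], [0.415, 0.221, 0.13]] [0.60694474 0.1090953  0.13      ]
0.23352891342802795 -89.72533073168024
0.3834000850304878 -179.746192269041
0.2281824003354814 90.32555787641606
0.38363806341737994 1.0523518449984597
```

View pics/c1.png

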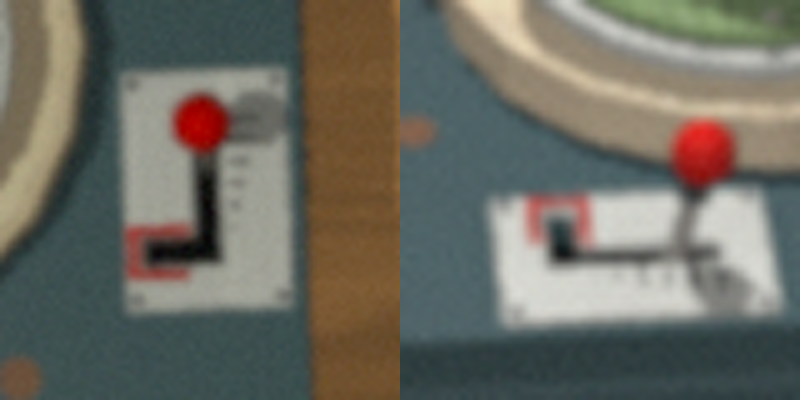

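The crop confirms the choice: the red ball stands on a rod in the slot's far (back) half. The stop end and red notch are at the bottom left in the top view. The plate corners in the crop are about (122,72), (288,68), (296,308), (126,314).

```bash
cat >> h.py <<'E'
G=None
E
python3 - <<'E'
from h import *
b=cap('top');a=cap('side')
px=np.array([(122,72),(288,68),(296,308),(126,314)])/5+[230,170]-.5*0
P=np.array([plane(b,*p,0.133)for p in px])
o=P.mean(0);d=(P[0]-P[3])+(P[1]-P[2]);d2=(P[0]-P[1])+(P[3]-P[2])
print(P.round(4).tolist(),o,'yaw',np.degrees(np.arctan2(d[1],d[0])),np.degrees(np.arctan2(-d2[0],d2[1])),np.linalg.norm(d)/2,np.linalg.norm(d2)/2)
# side view cross check: crop2 scale 400/60
px=np.array([(487,198),(757,187),(786,308),(503,328)],float);px=(px-[400,0])/400*60+[250,175]
Q=np.array([plane(a,*p,0.133)for p in px]);d=Q[1]-Q[0]+Q[2]-Q[3];print(Q.round(4).tolist(),Q.mean(0),np.degrees(np.arctan2(d[1],d[0])))
E
```

```text
[[0.6213, 0.0914, 0.133], [0.624, 0.0004, 0.133], [0.4928, -0.0046, 0.133], [0.489, 0.0879, 0.133]] [0.55677324 0.04374911 0.133     ] yaw 1.853749935957393 2.011014693300233 0.1318638929613884 0.09181584287890267
[[0.4906, 0.086, 0.133], [0.6219, 0.0902, 0.133], [0.6275, -0.0002, 0.133], [0.4951, -0.0099, 0.133]] [0.55877549 0.04151    0.133     ] 3.0290100262801882
```

Gate origin is about (0.5575, 0.0425) with yaw about 2°, and the knob is at about (0.589, 0.046, 0.192), so the tilt is about +0.18. I'll go high around to behind the knob with the fingers closed and the tool turned −18°.

drive_tool --pt "0 0 0 5 0 0 0" --pt "0 2 3 10 0 0 -6" --pt "0 5 7 11 0 0 -12" --pt "0 8 12 11 0 0 -18" --pt "0 12 16 11 0 0 -18"

```text
time: 0.92
position: [0.3413, -0.4499, 0.3421]
tool_rot: [1.0, 0.015, 0.0, 0.001]
contact_force: [0.7, -0.9, 0.5]
width: -0.0001
grasp_force: 0.0
```

drive_tool --pt "0 4 4.5 0 0 0 0" --pt "0 8 9 0 0 0 0" --pt "0 12 13.5 0 0 0 0" --pt "0 16 18 0 0 0 0" --pt "0 20 22 0 0 0 0"

```text
time: 1.55
position: [0.542, -0.2294, 0.3417]
tool_rot: [1.0, 0.017, 0.0, 0.0]
contact_force: [-0.1, -0.7, 0.4]
width: 0.0004
grasp_force: 0.0
```

drive_tool --pt "0 3 5 0 0 0 0" --pt "0 6 10 0 0 0 0" --pt "0 9 15 0 0 0 0" --pt "0 11 20 0 0 0 0" --pt "0 11 20 0 0 0 0"

```text
time: 2.17
position: [0.6515, -0.0242, 0.3408]
tool_rot: [1.0, 0.021, -0.0, -0.002]
contact_force: [0.1, -0.5, 0.4]
width: 0.0002
grasp_force: 0.0
```

drive_tool --pt "0 0.3 3.5 0 0 0 0" --pt "0 0.3 6.8 0 0 0 0" --pt "0 0.3 6.8 -5 0 0 0" --pt "0 0.3 6.8 -10 0 0 0" --pt "0 0.3 6.8 -14 0 0 0"

```text
time: 2.8
position: [0.6531, 0.0349, 0.1992]
tool_rot: [1.0, 0.016, -0.001, 0.001]
contact_force: [0.2, 1.0, 0.1]
width: 0.0002
grasp_force: 0.0
```

drive_tool --pt "0 0 0 -2 0 0 0" --pt "0 0 0 -3.6 0 0 0" --pt "0 0 0 -3.6 0 0 0"

```text
time: 3.18
position: [0.6539, 0.0363, 0.1651]
tool_rot: [1.0, 0.016, -0.0, 0.0]
contact_force: [0.0, 0.7, -0.3]
width: -0.0
grasp_force: 0.0
```

```bash
python3 - <<'E'
from h import *
a=cap('side');b=cap('top');print(reds(a),reds(b));s=ctrl.observe();print(s['position'],s['contact_force'])
c1=cv2.resize(a['color'][150:240,230:350],(800,600),interpolation=2);cv2.imwrite('pics/s1.png',c1[:,:,::-1])
E
```

```text
[([291, 193, 9, 10, 70], [295.0, 197.4]), ([256, 354, 11, 13, 107], [261.2, 360.1])] [([472, 237, 11, 9, 74], [477.1, 241.0])]
[0.65479479 0.03677751 0.16682537] [ 0.63303412 -0.26259702 -0.03923751]
```

View pics/s1.png

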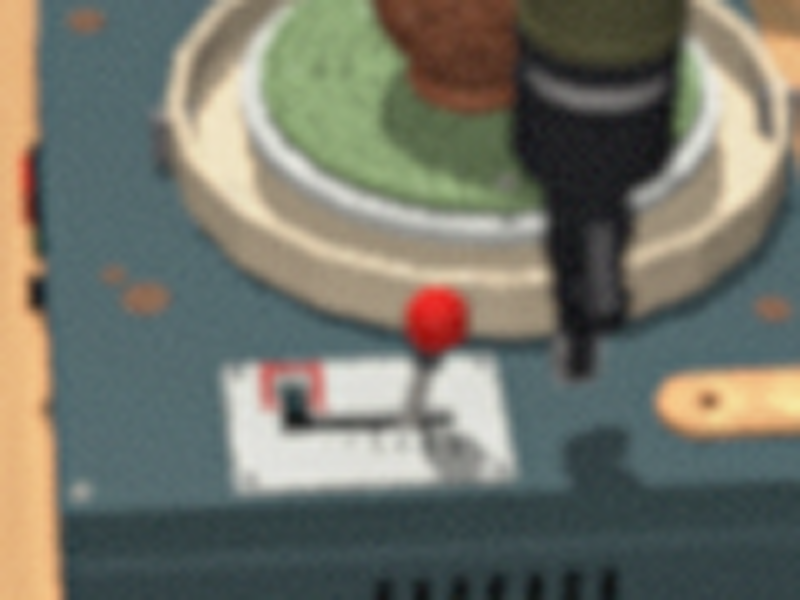

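The fingertip is at crop (575,370), behind the knob at (437,320). It sits about 7 mm too far right, so I'll shift y and then push forward.

drive_tool --pt "0 0 0.7 0 0 0 0" --pt "0 -1.5 0.7 0 0 0 0" --pt "0 -3 0.7 0 0 0 0" --pt "0 -4 0.7 0 0 0 0" --pt "0 -5 0.7 0 0 0 0"

```text
time: 3.9
position: [0.6052, 0.0443, 0.1669]
tool_rot: [1.0, 0.016, 0.002, -0.0]
contact_force: [2.4, 1.2, 2.4]
width: -0.0004
grasp_force: 1.4
```

drive_tool --pt "0 -1 0 0 0 0 0" --pt "0 -2 -0.1 0 0 0 0" --pt "0 -3 -0.1 0 0 0 0" --pt "0 -4 -0.1 0 0 0 0" --pt "0 -5 -0.2 0 0 0 0"

```text
time: 4.53
position: [0.5529, 0.0416, 0.1649]
tool_rot: [1.0, 0.016, -0.0, 0.0]
contact_force: [2.2, 1.3, -2.3]
width: -0.0002
grasp_force: 1.1
```

```bash
python3 - <<'E'
from h import *
a=cap('side');b=cap('top');print(reds(a),reds(b));s=ctrl.observe();print(s['position'],s['contact_force'])
for p in[(.5045,.0407,.187)]:print(proj(a,p),proj(b,p))
c1=cv2.resize(a['color'][150:240,230:350],(800,600),interpolation=2);cv2.imwrite('pics/s2.png',c1[:,:,::-1])
E
```

```text
[([271, 194, 10, 10, 73], [275.1, 198.2]), ([256, 355, 11, 12, 106], [261.2, 360.1])] [([472, 237, 11, 9, 75], [477.0, 241.1])]
[0.55209196 0.0414094  0.16480015] [ 0.10113391 -0.95782556 -0.39592244]
(np.float64(267.94013484792725), np.float64(200.22019274226267)) (np.float64(271.95406187386635), np.float64(227.0879669600087))
```

View pics/s2.png

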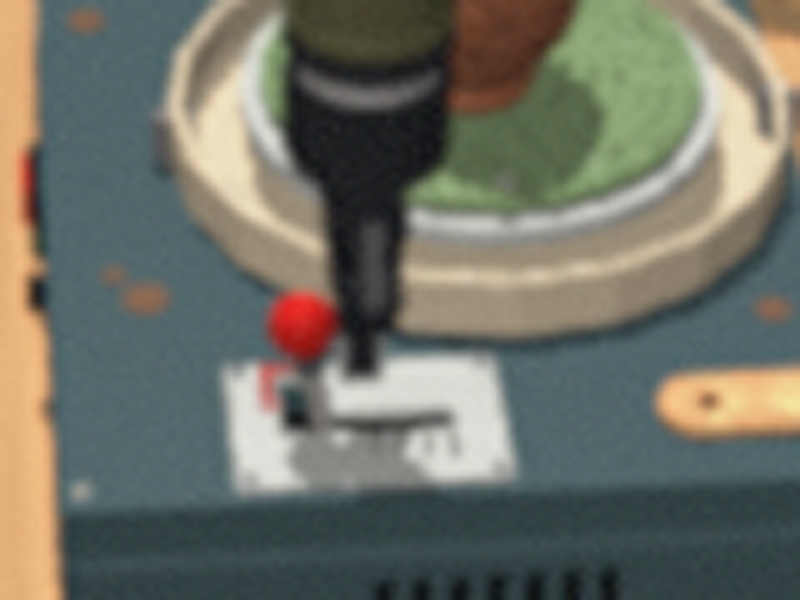

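The knob is now at about side pixel (275,198), and the stop should be near (268,200), roughly 17 mm further. I'll continue gently.

drive_tool --pt "0 -0.5 0 0 0 0 0" --pt "0 -1 0 0 0 0 0" --pt "0 -1.3 0 0 0 0 0"

```text
time: 5.0
position: [0.5407, 0.0415, 0.1652]
tool_rot: [1.0, 0.016, -0.0, 0.0]
contact_force: [2.5, 0.1, -1.6]
width: -0.0004
grasp_force: 1.1
```

drive_tool --pt "0 -0.2 0 0 0 0 0" --pt "0 -0.4 0 0 0 0 0"

```text
time: 5.25
position: [0.5369, 0.0416, 0.1654]
tool_rot: [1.0, 0.016, 0.0, 0.0]
contact_force: [2.6, -0.7, -1.9]
width: -0.0002
grasp_force: 1.1
```

drive_tool --pt "0 -0.1 0 0 0 0 0" --pt "0 -0.2 0 0 0 0 0"

```text
time: 5.5
position: [0.5349, 0.0417, 0.1654]
tool_rot: [1.0, 0.016, 0.0, 0.0]
contact_force: [1.6, -0.3, -2.1]
width: 0.0001
grasp_force: 1.0
```

drive_tool --pt "0 -0.1 0 0 0 0 0" --pt "0 -0.2 0 0 0 0 0"

```text
time: 5.75
position: [0.5329, 0.0417, 0.1653]
tool_rot: [1.0, 0.016, -0.0, 0.0]
contact_force: [2.7, -0.3, -1.8]
width: -0.0002
grasp_force: 1.1
```

drive_tool --pt "0 -0.1 0 0 0 0 0" --pt "0 -0.2 0 0 0 0 0"

```text
time: 6.0
position: [0.5308, 0.0417, 0.1654]
tool_rot: [1.0, 0.016, -0.0, 0.0]
contact_force: [1.8, 0.1, -1.6]
width: 0.0003
grasp_force: 1.1
```

```bash
python3 - <<'E'
from h import *
a=cap('side');print(reds(a)[0]);s=ctrl.observe();print(s['position'],s['contact_force'])
E
```

```text
([264, 196, 9, 9, 68], [267.9, 199.8])
[0.53073172 0.04169008 0.16533141] [ 1.94986623  0.01017929 -1.68017106]
```

drive_tool --pt "0 -0.1 0 0 0 0 0" --pt "0 -0.2 0 0 0 0 0"

```text
time: 6.3
position: [0.5298, 0.0417, 0.1654]
tool_rot: [1.0, 0.016, 0.001, -0.0]
contact_force: [6.3, -0.2, -5.6]
width: 0.0002
grasp_force: 3.3
```

drive_tool --pt "0 -0.1 0 0 0 0 0" --pt "0 -0.1 0 0 0 0 0"

```text
time: 6.55
position: [0.5295, 0.0416, 0.1654]
tool_rot: [1.0, 0.016, 0.002, -0.0]
contact_force: [8.5, -0.7, -5.7]
width: 0.0004
grasp_force: 3.9
```

The force rose to 8.5 N, so the lever is at the stop. Next I'll back off and go round to the knob's right side (−y).

drive_tool --pt "0 2 0 0 0 0 0" --pt "0 4 -1 0 0 0 0" --pt "0 4 -4 0 0 0 0" --pt "0 3 -7 0 0 0 0" --pt "0 0 -7 0 0 0 0"

```text
time: 7.18
position: [0.5273, -0.0311, 0.165]
tool_rot: [1.0, 0.014, -0.001, -0.0]
contact_force: [-1.0, 0.4, 0.0]
width: 0.0001
grasp_force: 0.0
```

drive_tool --pt "0 -2.5 0 0 0 0 0" --pt "0 -2.5 0 0 0 0 0"

```text
time: 7.42
position: [0.5012, -0.0283, 0.1654]
tool_rot: [1.0, 0.016, -0.001, 0.0]
contact_force: [0.7, -0.3, 0.6]
width: -0.0001
grasp_force: 0.0
```

```bash
python3 - <<'E'
from h import *
a=cap('side');b=cap('top');print(reds(a),reds(b));s=ctrl.observe();print(s['position'],s['contact_force'])
ra,rb=reds(a),reds(b);print(tri(a,ra[0][1],b,rb[0][1]))
g=lambda x,y,z:(.5575+np.array([[.99939,-.0349],[.0349,.99939]])@[x,y]*1-[0,.515]).tolist()+[z+.13]
for p in[(-.053,0,.057),(-.052,.044,.051)]:q=g(*p);print(q,proj(a,q),proj(b,q))
c=[cv2.resize(i,(400,400),interpolation=2) for i in(b['color'][170:250,230:310],a['color'][160:230,240:310])];cv2.imwrite('pics/s3.png',np.hstack(c)[:,:,::-1])
E
```

```text
[([256, 355, 11, 12, 106], [261.2, 360.1])] [([265, 222, 10, 12, 94], [270.2, 227.2]), ([472, 237, 11, 9, 73], [477.1, 241.2])]
[ 0.50316934 -0.0281883   0.16570065] [-0.40220726  0.31368538  0.42634721]
(array([ 0.49427258,  0.07670235, -0.69168305]), np.float64(0.02751394223484037))
[0.50453233, 0.04065030000000003, 0.187] (np.float64(267.9511732302834), np.float64(200.22997236689565)) (np.float64(271.97334032304457), np.float64(227.07556636450764))
[0.50399612, 0.08465835999999993, 0.181] (np.float64(267.2628955798044), np.float64(193.0675169469509)) (np.float64(255.15266308085006), np.float64(227.20036211612035))
```

View pics/s3.png

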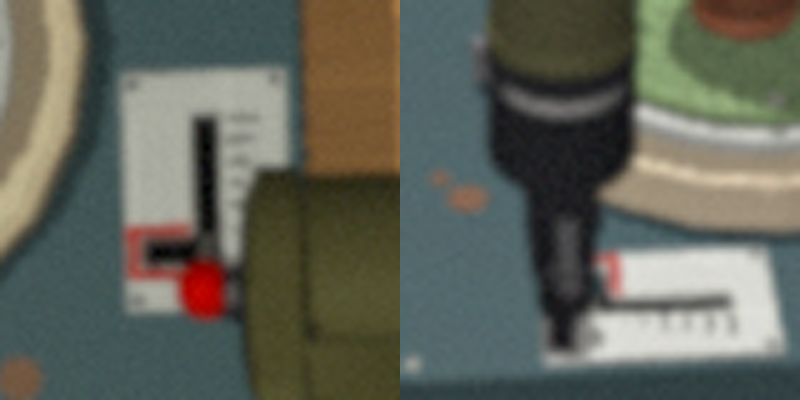

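Left half: the knob is at the stop end, top pixel (270,227), with the rod in the corner beside the notch. The finger is lined up on its right, and nothing else has moved. Now I'll push +y.

drive_tool --pt "0 0 1.5 0 0 0 0" --pt "0 0 3 0 0 0 0" --pt "0 0 4 0 0 0 0" --pt "0 0 4.7 0 0 0 0"

```text
time: 8.02
position: [0.5029, 0.0186, 0.1655]
tool_rot: [1.0, 0.017, -0.0, 0.001]
contact_force: [-1.2, -3.8, 2.5]
width: -0.0001
grasp_force: 1.8
```

drive_tool --pt "0 0 0.6 0 0 0 0" --pt "0 0 1.2 0 0 0 0"

```text
time: 8.28
position: [0.5029, 0.0302, 0.1654]
tool_rot: [1.0, 0.016, -0.0, 0.0]
contact_force: [-1.6, -3.1, 2.1]
width: 0.0005
grasp_force: 1.6
```

```bash
python3 - <<'E'
from h import *
b=cap('top');print(reds(b)[0]);s=ctrl.observe();print(s['position'],s['contact_force'])
E
```

```text
([472, 237, 11, 9, 71], [477.0, 241.3])
[0.50285057 0.03161954 0.16541696] [-0.10281521  1.01932956  0.59600754]
```

drive_tool --pt "0 0 0.5 0 0 0 0" --pt "0 0 1 0 0 0 0" --pt "0 0 1.5 0 0 0 0"

```text
time: 8.7
position: [0.5026, 0.0458, 0.1649]
tool_rot: [1.0, 0.016, -0.0, 0.0]
contact_force: [0.1, -2.7, -1.6]
width: 0.0002
grasp_force: 1.5
```

drive_tool --pt "0 0 0.2 0 0 0 0" --pt "0 0 0.4 0 0 0 0"

```text
time: 8.95
position: [0.5027, 0.0497, 0.165]
tool_rot: [1.0, 0.016, -0.0, 0.0]
contact_force: [0.9, -1.9, -2.3]
width: 0.0003
grasp_force: 1.4
```

drive_tool --pt "0 0 0.15 0 0 0 0" --pt "0 0 0.3 0 0 0 0"

```text
time: 9.2
position: [0.5029, 0.0526, 0.1653]
tool_rot: [1.0, 0.016, -0.0, 0.0]
contact_force: [-0.6, -2.9, -1.5]
width: -0.0001
grasp_force: 1.4
```

drive_tool --pt "0 0 0.1 0 0 0 0" --pt "0 0 0.2 0 0 0 0"

```text
time: 9.45
position: [0.5029, 0.0547, 0.1654]
tool_rot: [1.0, 0.016, 0.0, 0.0]
contact_force: [-1.0, -2.7, -1.9]
width: 0.0
grasp_force: 1.4
```

drive_tool --pt "0 0 0.1 0 0 0 0" --pt "0 0 0.2 0 0 0 0"

```text
time: 9.7
position: [0.503, 0.0567, 0.1654]
tool_rot: [1.0, 0.016, 0.0, 0.0]
contact_force: [0.1, -4.6, -2.6]
width: 0.0002
grasp_force: 1.4
```

drive_tool --pt "0 0 0.1 0 0 0 0" --pt "0 0 0.2 0 0 0 0"

```text
time: 9.95
position: [0.5029, 0.0586, 0.1653]
tool_rot: [1.0, 0.016, 0.0, 0.0]
contact_force: [0.6, -3.4, -3.0]
width: 0.0005
grasp_force: 1.8
```

drive_tool --pt "0 0 0.1 0 0 0 0" --pt "0 0 0.2 0 0 0 0"

```text
time: 10.2
position: [0.5029, 0.0593, 0.1652]
tool_rot: [1.0, 0.016, -0.0, 0.001]
contact_force: [1.8, -6.3, -2.2]
width: -0.0004
grasp_force: 3.4
```

drive_tool --pt "0 0 0.1 0 0 0 0" --pt "0 0 0.1 0 0 0 0"

```text
time: 10.45
position: [0.5029, 0.0594, 0.1652]
tool_rot: [1.0, 0.016, -0.0, 0.001]
contact_force: [0.9, -7.5, -2.0]
width: -0.0
grasp_force: 3.7
```

The force is rising with no further motion, so the lever is against the end of the notch. One more small nudge, then I'll back off and check.

drive_tool --pt "0 0 0.1 0 0 0 0" --pt "0 0 0.1 0 0 0 0"

```text
time: 10.7
position: [0.5029, 0.0597, 0.1652]
tool_rot: [1.0, 0.015, -0.0, 0.002]
contact_force: [0.4, -8.8, -2.4]
width: -0.0003
grasp_force: 4.5
```

drive_tool --pt "0 0 -2 0 0 0 0" --pt "0 0 -6 0 0 0 0" --pt "0 0 -10 3 0 0 0" --pt "0 0 -14 8 0 0 0" --pt "0 0 -18 12 0 0 0"

```text
time: 11.32
position: [0.5038, -0.1166, 0.2878]
tool_rot: [1.0, 0.017, 0.001, -0.001]
contact_force: [-0.1, 0.1, 0.0]
width: -0.0001
grasp_force: 0.0
```

drive_tool --pt "0 0 -5 0 0 0 0" --pt "0 0 -10 0 0 0 0" --pt "0 0 -14 0 0 0 0" --pt "0 0 -14 0 0 0 0"

```text
time: 11.82
position: [0.5027, -0.2601, 0.2852]
tool_rot: [1.0, 0.014, 0.0, -0.0]
contact_force: [-0.6, 0.3, 0.1]
width: 0.0001
grasp_force: 0.0
```

```bash
python3 - <<'E'
from h import *
a=cap('side');b=cap('top');ra,rb=reds(a),reds(b);print(ra,rb)
print(proj(a,(.504,.0847,.181)),proj(b,(.504,.0847,.181)));print(ctrl.observe()['position'])
for z in(.181,):print(plane(b,*rb[0][1],z))
c=[cv2.resize(i,(400,400),interpolation=2) for i in(b['color'][160:260,220:320],a['color'][150:240,230:320])];cv2.imwrite('pics/s4.png',np.hstack(c)[:,:,::-1])
E
```

```text
[([256, 355, 11, 12, 100], [261.1, 360.4])] [([249, 222, 11, 12, 104], [253.9, 227.0])]
(np.float64(267.2636496093112), np.float64(193.05944038045985)) (np.float64(255.13669817912393), np.float64(227.1987821507686))
[ 0.50381274 -0.25580658  0.28550905]
[0.50449919 0.08792774 0.181     ]
```

View pics/s4.png

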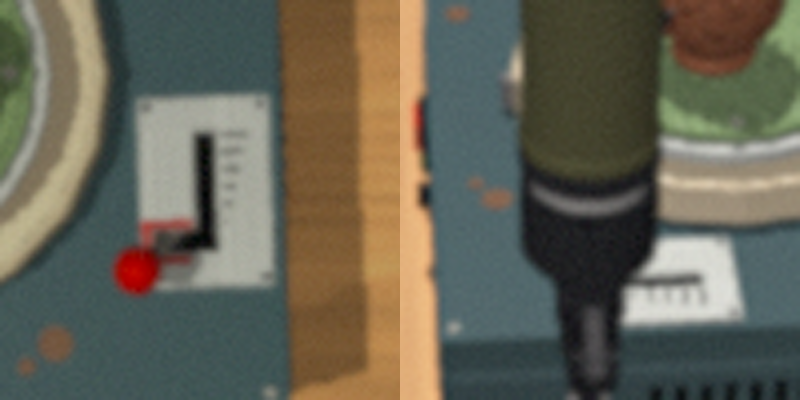

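The lever is parked: the knob is at top pixel (254,227), just past the predicted home pixel of 255. The rod is in the red notch, the vase and deck are undisturbed, and the hand is clear at y ≈ −0.26.

```bash
python3 -c "
from cell import ctrl
print(ctrl.job_done())"
```

```text
the job is handed in; nothing more can be done
None
```

The lever was pushed to the stop end and then into the red-edged parking notch until it would go no further, at under 10 N throughout; the hand finished clear, nothing else in the checked views had moved, and the job is handed in at about 12 s.

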